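# Clear the setting block and hold the plate carrier against the sprung stop

## Robot

A 6-joint arm with a two-finger parallel gripper is mounted at the origin on the work surface. World frame = base frame: x ahead of the robot, y to its left, z up, the work surface at z = 0. Lengths are in mm, angles in rad, forces in N, time in s.
With the tool pointing down it reaches from about 350 to 875 mm from the base axis. Payload 4.2 kg.
Tool frame: the origin (TCP) lies between the finger pads; the fingertips stand 11 mm ahead of it and the grasp point (between the pads) lies 8 mm behind it; z points along the fingers, y is the direction in which the jaws open and shut (so a half turn about z gives the same grasp; the last joint's range is limited). The gripper opens to 85 mm and grips with 20 to 120 N. Pads are 22 mm wide; open, the fingers measure 114 mm over their backs; the gripper's body (76 mm by 85 mm) begins 54 mm behind the grasp point. The pads swing forward as they close: fully open they stand 13 mm farther back than shut.
Start: joints at [1.498, 0.385, 0.008, 0, -1.194, -0.259], TCP at [203.558, 590.9, 242.312] pointing down, gripper open.
Joint ranges: [-3.14, 3.14], [-1.21, 2.06], [-1.07, 1.41], [-3.16, 2.05], [-2.99, -0.16], [-3.1, 3.1]. Speed limits (rad/s): [2.79, 2.79, 3.14, 3.14, 3.14, 3.14].

## Interface

Orientations are given as a unit quaternion [x, y, z, w].
In Python, from bench import * gives the robot as it stands.
- The arm moves only by the tool servo_tool, never from a script. Its argument "rows" is a list of rows, each a list of 7 numbers: the opening, from 0 (shut) to 1 (fully open), then the shift along the tool's x, y, z in cm, then the turn, a rotation vector about the tool's x, y, z in degrees. A call has 1 to 12 rows; each row shifts and turns the commanded pose from where the row before left it, along the tool's axes as they then stand; what a row does not reach is not made up. A row lasts 1/10 s, in which the tool goes at most 50 mm and 8.59 degrees, less where a joint would pass 70% of its speed; a pose out of reach is approached as far as the arm can. A call is refused whole if a number of a shift passes 5 or a number of a turn 8.59, either way. A call with a gripper value outside its range is refused whole. The fingers move at their own pace and stop on an object; the grip force is fixed at half the most. Time passes only in rows, so rows that do not move let the fingers close. It gives the time, the measured TCP pose, the force and the opening at its end, in the units of the state.
- read_state(): the state, without advancing time (a new reading comes with each control period).
- get_image(name): name is "scene" or "top" or "wrist"; returns a dict with "image" (420x560x3 uint8, red, green, blue), "mtx" (3x3 intrinsics, pixels), "k1" (the pictures are not rectified: a ray, as slopes to the right and down, at radius r is drawn at 1 + k1 r^2 times it, then the intrinsics apply), "extrinsics" (4x4, takes a point from camera to world coordinates). Camera axes: x right, y up, looking along -z (the intrinsics and any distortion apply to the point x, -y, -z); pixel columns grow to the right and rows downward; lengths in mm; the calibration is good to about 2 mm. A picture is of the moment at which its call begins. There is no depth.
- job_done(): hands the job in, once; it reports no verdict.
The state is a dict: "clock": time; "joints": joint angles; "joint_vel": joint speeds; "joint_efforts": joint torques, N m; "position": TCP position; "ee_rot": TCP orientation; "contact_force": force on the tool from outside, world axes, zero at the start; "wrist_torque": the same for the moment, N m; "gripper_width": finger opening in mm.
Only numpy, scipy, OpenCV 4.12 (cv2) and the standard library are available. Lean on these libraries where they do the work, as an engineer would, in place of code of your own. Each camera call takes 0.05 s, during which the arm holds its last target. There are 200 camera calls.

## Task

Take the steel setting block out of the gap between the plate carrier and the sprung stop plate of the mounting fixture and put it fully down in its own storage socket, the one it fits. Then slide the carrier along the fixture's bed, flat on the bed, square and centred, against the stop plate and press steadily with about 10 N (the plate then stands about 10 mm pushed in) so that a colleague can screw it down; never drive the plate to the end of its travel. Finish while still holding the carrier pressed there, without letting go, and leave everything else on the bench where it is.

Things in the scene. Friction and masses are not known exactly. Their poses are not given: they have to be found in the camera images.
- fixture: Mounting fixture, fixed: aluminium bed 230 (x) x 120 (y) x 12 mm; origin mid-underside, z up, bed top at z = 12 mm. At its +x end a grey spring housing, x = 85 to 115 mm, 110 mm wide, top at z = 58 mm, with the sprung stop plate before it. The carrier is pressed along the fixture's +x (roughly to the robot's left); centred means y = 0 of this frame. Place and yaw vary.
- stop_plate: Steel stop plate of the fixture, 8 mm thick, 80 wide (y), 40 high. Origin at the centre of its front face, which the carrier is pressed on; axes as the fixture's. At rest at x = 56, y = 0, z = 34 mm of the fixture frame. Slides only along the fixture's +x against a spring of 1 N per mm without preload; travel ends at 20 mm. How far it is pushed in tells the force.
- carrier: Plate carrier, loose on the bed: aluminium block 90 (x) x 64 (y) x 36 mm, about 0.56 kg, origin mid-underside. On top a grip rib 12 mm thick (x), 44 wide (y), z = 36 to 72 mm, centred at x = -26 mm, and a low disc of 40 mm, z = 36 to 40, at x = 16 mm. Its +x face (x = 45 mm) goes on the stop plate. Starts a little askew and off-centre, 51 to 59 mm short of the plate.
- block_middle: Setting block to put away: plain steel, 32 x 32 mm square, 60 mm high, about 0.48 kg, origin mid-underside. Stands upright on the bed between carrier and stop plate, sides roughly parallel to the fixture's; grip it across the fixture's y, as only a few mm are free on its x sides, and in its upper half, since the socket takes the lower 24 mm.
- socket_middle: The setting block's own socket, fixed: grey plastic 64 x 64 x 32 mm with a square pocket 36 x 36 mm (2 mm play each side, chamfered), 24 mm deep: floor 8 mm above the origin, which is mid-underside; pocket sides along its x and y. A seated block stands 36 mm out. The three sockets stand in a row on the robot's right, about 115 mm apart in y, in varying order.
- socket_small: Another storage socket, the same outside, with a 28 x 28 mm pocket, filled with the small setting block; leave alone.
- socket_large: Another storage socket, the same outside, with a 44 x 44 mm pocket, empty: too big for the setting block, so the wrong one.
- block_small: Small steel setting block 24 x 24 x 60 mm standing in socket_small; leave it. Origin in the middle of its underside.
- block_large: Large steel setting block 40 x 40 x 60 mm standing on the bench nearer the robot; leave it. Origin in the middle of its underside.
- mouse: Computer mouse, black, 104 x 62 x 32 mm, lying on the far part of the bench; leave it. Origin in the middle of its underside.
- jar: Sample jar with white cap, 56 mm diameter, 70 mm high; leave it. Origin in the middle of its underside.
- beaker: Glass beaker, 64 mm diameter, 75 mm high; leave it. Origin in the middle of its underside.
- screwdriver: Screwdriver, 180 mm long, lying on the far left of the bench along its own x; leave it. Origin under its middle.
- spanner: Steel spanner, 180 mm long, lying near the robot on the right along its own x; leave it. Origin under its middle.
- cone: Steel measuring cone with shaft, standing, 50 mm diameter at the foot, 70 mm high; leave it. Origin in the middle of its underside.

How it is judged:
By the outcome, as a careful person would: the job done as asked, in the order asked, and still so for the second after the job is handed in, while the arm keeps its last pose, push and grip.
It also fails if it takes over 64 s, if anything falls off the work surface, if the arm or the gripper's body presses on something with over 40 N, if the wrist force passes 120 N, or if a joint passes its speed limit or range.

## Working session

There is one attempt and no reset: what is moved stays moved. The work goes in short steps, Python scripts to look and compute and a tool call to move; the robot and the scene stay as the last step left them, time stands still between calls to the robot, and variables do not carry over. Pictures are saved under pics/ and viewed, about 8 in all and at most 12, crops included, and the job is handed in when it is done.

Besides the shell and the picture viewer there is one more tool, called after "Request:" as name(argument=value, ...) on one line, values as JSON. servo_tool: Moves the arm, as the interface text tells. Its arguments: {"type":"object","properties":{"rows":{"type":"array","items":{"type":"array","items":{"type":"number"}}}},"required":["rows"]}

```bash
mkdir -p pics; ls; cat > h.py <<'E'
from bench import *
import numpy as np, cv2
from scipy.spatial.transform import Rotation as R
def save(n,f):
    d=get_image(n); cv2.imwrite(f'pics/{f}.png',d['image'][:,:,::-1]); np.savez(f'pics/{f}.npz',m=d['mtx'],k=d['k1'],e=d['extrinsics'],im=d['image']); return d
def load(f):
    z=np.load(f'pics/{f}.npz'); return dict(mtx=z['m'],k1=float(z['k']),extrinsics=z['e'],image=z['im'])
def ray(d,p):
    p=np.atleast_2d(np.array(p,float))
    u=cv2.undistortPoints(p[:,None,:],d['mtx'],np.array([d['k1'],0,0,0.]))[:,0]
    E=d['extrinsics']; v=np.c_[u[:,0],-u[:,1],-np.ones(len(u))]@E[:3,:3].T
    return E[:3,3],v
def plane(d,p,z):
    o,v=ray(d,p); return o+v*((z-o[2])/v[:,2])[:,None]
def proj(d,P):
    P=np.atleast_2d(np.array(P,float)); E=d['extrinsics']
    c=(P-E[:3,3])@E[:3,:3]; c=c*[1,-1,-1]
    return cv2.projectPoints(c,np.zeros(3),np.zeros(3),d['mtx'],np.array([d['k1'],0,0,0.]))[0][:,0]
E
python3 - <<'E'
from h import *
for n in("scene","top","wrist"):
    d=save(n,n+'0'); print(n,d['mtx'].tolist(),d['k1'],d['extrinsics'].round(3).tolist())
print(read_state())
E
```

```text
pics
scene [[444.2763907370503, 0.0, 284.2975753499005], [0.0, 444.2763907370503, 205.02544350284091], [0.0, 0.0, 1.0]] -0.034827180470072806 [[0.773, -0.35, 0.529, 1056.848], [0.634, 0.427, -0.644, -628.031], [-0.001, 0.834, 0.552, 540.889], [0.0, 0.0, 0.0, 1.0]]
top [[522.9684848306923, 0.0, 274.7907334182272], [0.0, 522.9684848306923, 202.23050303685272], [0.0, 0.0, 1.0]] 0.05964053676461118 [[0.013, 0.985, -0.17, 407.335], [-1.0, 0.009, -0.023, -57.907], [-0.021, 0.171, 0.985, 1102.69], [0.0, 0.0, 0.0, 1.0]]
wrist [[370.0869191976102, 0.0, 279.7105678987464], [0.0, 370.0869191976102, 208.11376175911462], [0.0, 0.0, 1.0]] -0.06839694059421607 [[-0.325, 0.912, 0.251, 266.549], [-0.946, -0.314, -0.083, 567.587], [0.003, -0.264, 0.964, 371.668], [0.0, 0.0, 0.0, 1.0]]
{'clock': 0.15, 'joints': array([ 1.49761216e+00,  3.85398557e-01,  6.95359335e-03, -3.08859794e-04,
       -1.19395369e+00, -2.58623471e-01]), 'joint_vel': array([-0.00056068, -0.00339051,  0.00239589,  0.0020349 , -0.00029218,
       -0.00036478]), 'joint_efforts': array([-2.71138060e-04, -3.92679942e+01,  1.88581252e+01,  4.18859303e+00,
       -3.41262334e-03, -2.33025887e-06]), 'position': array([203.44206804, 590.54324087, 241.47341386]), 'ee_rot': array([ 9.86259766e-01, -1.65199913e-01, -6.87541860e-05,  8.11014564e-04]), 'contact_force': array([-0.08013113, -0.4092856 ,  0.58606192]), 'wrist_torque': array([-0.01629811,  0.08149186, -0.00667945]), 'gripper_width': 84.86356816136166}
```

View pics/top0.png

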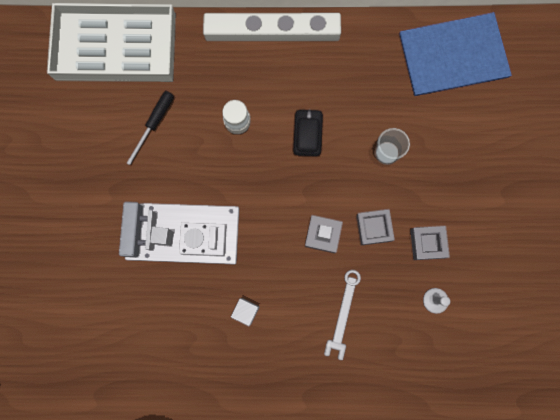

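View pics/scene0.png

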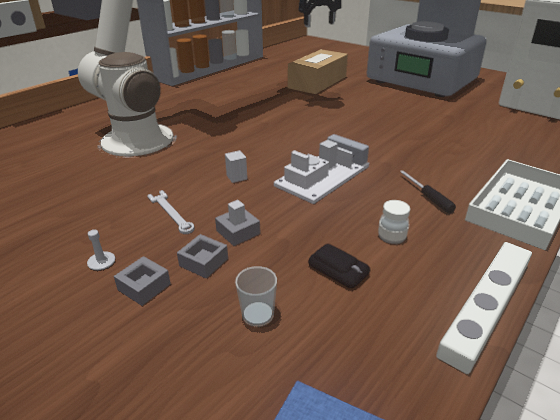

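The top view shows the fixture at about (180,233), with the block at (161,236). The sockets are at (324,234) filled, (376,227) with the large pocket, and (430,243) with the smaller pocket. I'll zoom in on both areas.

```bash
python3 - <<'E'
from h import *
d=load('top0'); im=d['image'][:,:,::-1]
a=cv2.resize(im[193:273,110:250],None,fx=5.4,fy=5.4,interpolation=cv2.INTER_CUBIC)
b=cv2.resize(im[203:267,298:458],None,fx=4.725,fy=4.725,interpolation=cv2.INTER_CUBIC)[:, :756]
c=np.zeros((a.shape[0]+b.shape[0],max(a.shape[1],b.shape[1]),3),np.uint8)
c[:a.shape[0],:a.shape[1]]=a;c[a.shape[0]:,:b.shape[1]]=b
print(c.shape)
c=cv2.resize(c,None,fx=min(1,600/c.shape[0]),fy=min(1,600/c.shape[0]));print(c.shape);cv2.imwrite('pics/crop0.png',c)
print(plane(d,[(180,233),(324,234),(376,227),(430,243)],20).round(0))
E
```

```text
(734, 756, 3)
(600, 618, 3)
[[ 528.  164.   20.]
 [ 529. -135.   20.]
 [ 544. -243.   20.]
 [ 513. -352.   20.]]
```

View pics/crop0.png

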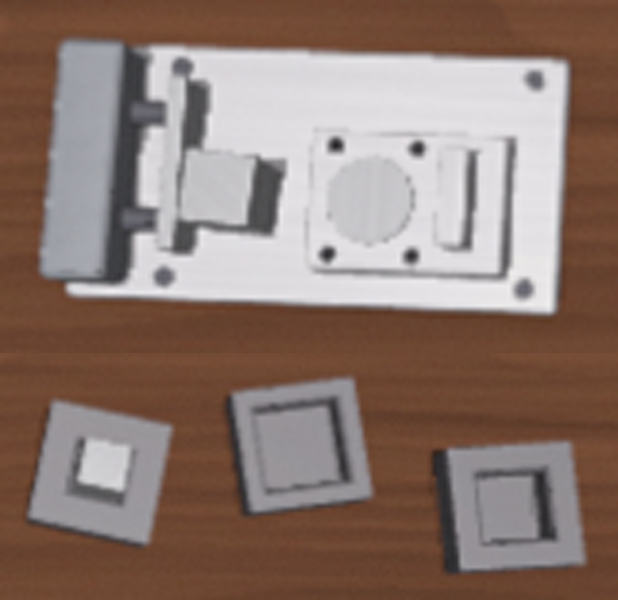

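The crop shows the right-hand socket has the mid-size pocket (crop px (515,505)) and the centre one the large pocket. The left one is filled. The block is close to the plate. Next come coarse measurements.

```bash
cat >> h.py <<'E'
def toolmove(P,yaxis_deg):
    """TCP target P (tool down, tool y at world angle) -> shift in current tool axes (cm), turn about tool z (deg)"""
    s=read_state(); M=R.from_quat(s['ee_rot']).as_matrix()
    sh=M.T@(np.array(P)-s['position'])/10
    T=np.eye(3); a=np.deg2rad(yaxis_deg); y=np.array([np.cos(a),np.sin(a),0]); z=np.array([0,0,-1.]); T=np.c_[np.cross(y,z),y,z]
    rv=np.rad2deg(R.from_matrix(M.T@T).as_rotvec()); return sh.round(3),rv.round(2)
E
python3 - <<'E'
from h import *
d=load('top0'); s=600/734
f=lambda L:[(110-.5+.5+u/5.4/s,193+v/5.4/s) for u,v in L]
g=lambda L:[(298+u/4.725/s,203+(v/s-432)/4.725) for u,v in L]
B=plane(d,f([(188,150),(255,155),(250,228),(178,222)]),72); print('block',B[:,:2].round(1),B.mean(0).round(1))
print([np.linalg.norm(B[i]-B[i-1]).round(1) for i in range(4)])
F=plane(d,f([(568,60),(555,314),(68,296),(150,46)]),12); print('bed',F[:,:2].round(1))
for a,b in((0,3),(1,2)): v=F[b]-F[a]; print('yaw',np.rad2deg(np.arctan2(v[1],v[0])))
print('bed w',np.linalg.norm(F[0]-F[1]),np.linalg.norm(F[1]-F[2]))
S=plane(d,g([(444,449),(570,441),(585,562),(455,571)]),32); print('sock',S[:,:2].round(1),S.mean(0).round(1))
P=plane(d,g([(475,475),(550,467),(555,540),(484,545)]),32); print('pocket',P.mean(0).round(1),[np.linalg.norm(P[i]-P[i-1]).round(1) for i in range(4)])
for a,b in((0,1),(3,2),(0,3),(1,2)): v=S[b]-S[a]; print('yaw',np.rad2deg(np.arctan2(v[1],v[0])).round(1),np.linalg.norm(v).round(1))
c=B.mean(0)
print(toolmove([c[0],c[1]-20,240],-176))
E
```

```text
block [[533.5 208.5]
 [531.5 178.3]
 [498.7 178.9]
 [501.1 211.3]] [516.2 194.2  72. ]
[np.float64(32.6), np.float64(30.3), np.float64(32.9), np.float64(32.4)]
bed [[585.9  44. ]
 [464.9  47.1]
 [471.3 276.7]
 [591.  245. ]]
yaw 88.56867944136815
yaw 88.4120828516094
bed w 121.0947515375355 229.68403641087184
sock [[ 542.  -315.5]
 [ 547.1 -381.1]
 [ 483.6 -385.9]
 [ 478.  -319. ]] [ 512.7 -350.3   32. ]
pocket [ 512.  -351.7   32. ] [np.float64(36.9), np.float64(39.3), np.float64(38.3), np.float64(36.8)]
yaw -85.6 65.8
yaw -85.2 67.2
yaw -176.9 64.2
yaw -175.7 63.6
(array([43.133, 29.166,  0.2  ]), array([ 8.000e-02, -6.000e-02,  6.698e+01]))
```

Request:
servo_tool(rows=[[1,3.92,2.65,0,0,0,0],[1,3.92,2.65,0,0,0,0],[1,3.92,2.65,0,0,0,0],[1,3.92,2.65,0,0,0,0],[1,3.92,2.65,0,0,0,0],[1,3.92,2.65,0,0,0,0],[1,3.92,2.65,0,0,0,0],[1,3.92,2.65,0,0,0,0],[1,3.92,2.65,0,0,0,0],[1,3.92,2.65,0,0,0,0],[1,3.92,2.65,0,0,0,0],[1,0,0,0,0,0,8.5]])

```text
clock: 1.35
position: [518.3, 170.7, 241.7]
ee_rot: [0.97, -0.242, -0.0, 0.001]
contact_force: [-0.9, 0.7, 0.2]
gripper_width: 85.2
```

Request:
servo_tool(rows=[[1,0,0,0,0,0,8],[1,0,0,0,0,0,8],[1,0,0,0,0,0,8],[1,0,0,0,0,0,8],[1,0,0,0,0,0,8],[1,0,0,0,0,0,8],[1,0,0,0,0,0,8],[1,0,0,0,0,0,8],[1,0,0,0,0,0,0],[1,0,0,0,0,0,0]])

```text
clock: 2.35
position: [516.1, 174.8, 242.1]
ee_rot: [-0.699, 0.715, 0.0, -0.0]
contact_force: [-1.0, -0.3, -0.2]
gripper_width: 85.7
```

```bash
python3 - <<'E'
from h import *
d=save('wrist','w1'); s=read_state(); print(s['clock'],s['position'],s['ee_rot'],s['joints'].round(3)); print(toolmove([516,194,240],178.5))
cv2.imwrite('pics/w1v.png',cv2.resize(d['image'][:,:,::-1],(800,600),interpolation=cv2.INTER_CUBIC))
E
```

```text
2.4 [516.19919212 174.79455285 242.15283844] [-6.98608545e-01  7.15504064e-01  4.20890217e-05 -1.81034206e-04] [ 0.624  0.249 -0.19  -0.    -1.132 -0.648]
(array([-1.92 ,  0.066,  0.215]), array([ 0.02, -0.01,  0.13]))
```

View pics/w1v.png

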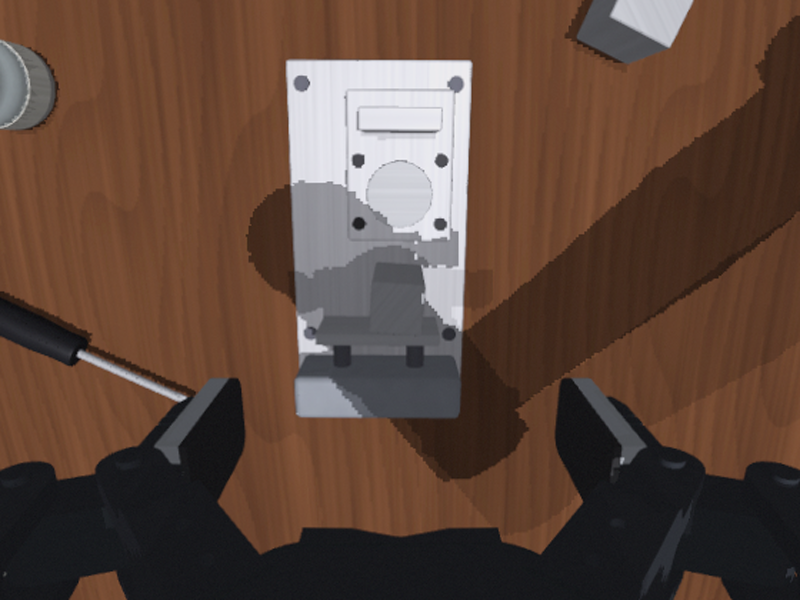

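The wrist view shows the fixture running vertically: bed top edge at y=60, housing at y≈415, block top near (398,305), carrier at (400,165). I'll zoom with the shadows lifted for accurate corners.

```bash
python3 - <<'E'
from h import *
d=load('w1'); im=d['image'][:,:,::-1]
c=im[160:300,190:340]; c=(255*(c/255.)**.6).astype(np.uint8)
a=cv2.resize(c,None,fx=4,fy=4,interpolation=cv2.INTER_CUBIC)
cv2.imwrite('pics/w1c.png',a)
E
```

```text
(no output)
```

View pics/w1c.png

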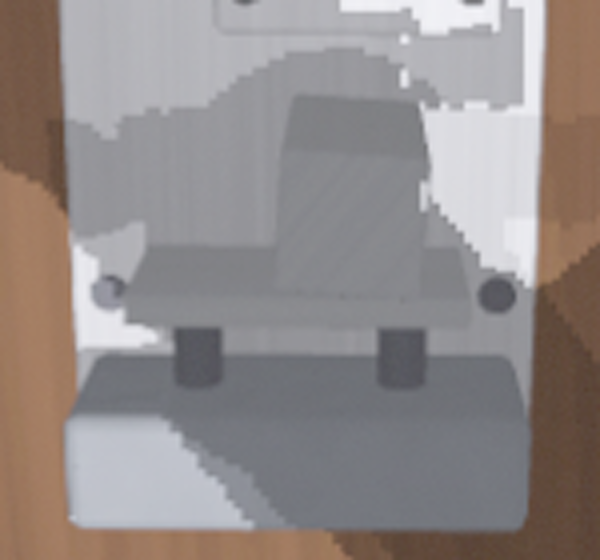

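```bash
python3 - <<'E'
from h import *
d=load('w1')
f=lambda L:[(190+(u+.5)/4-.5,160+(v+.5)/4-.5) for u,v in L]
g=lambda L:[((u+.5)*.7-.5,(v+.5)*.7-.5) for u,v in L]
def show(n,P):
    print(n,P[:,:2].round(1).tolist(),'mean',P.mean(0)[:2].round(1),'len',[round(float(np.linalg.norm(P[i]-P[i-1])),1) for i in range(len(P))],'ang',[round(float(np.rad2deg(np.arctan2(*(P[i]-P[i-1])[[1,0]]))),1) for i in range(len(P))])
show('blocktop',plane(d,f([(283,150),(427,160),(418,300),(274,290)]),72))
show('blockbot',plane(d,f([(293,94),(418,103)]),12))
show('platefront',plane(d,f([(135,290),(470,295)]),54))
show('plateback',plane(d,f([(125,322),(470,328)]),54))
show('plate bottom',plane(d,f([(147,245),(465,249)]),14))
show('housing',plane(d,f([(72,412),(528,418),(524,530),(68,527)]),58))
show('bedend',plane(d,g([(287,60),(472,60)]),12))
show('holes',plane(d,g([(302,83),(456,84),(449,334),(310,333)]),12))
show('carriertop',plane(d,g([(347,90),(455,92),(449,240),(349,240)]),48))
show('carrholes',plane(d,g([(358,160),(441.5,160),(440,224),(359,224)]),48))
show('rib',plane(d,g([(358,107),(442,108),(442,131),(359,131)]),84))
E
```

```text
blocktop [[532.1, 178.8], [502.1, 181.6], [504.3, 212.6], [535.1, 209.6]] mean [518.4 195.6] len [30.9, 30.2, 31.0, 31.0] ang [-95.7, 174.6, 85.8, -5.5]
blockbot [[532.6, 179.0], [501.7, 182.0]] mean [517.2 180.5] len [31.1, 31.1] ang [-5.5, 174.5]
platefront [[568.0, 215.1], [491.9, 218.0]] mean [529.9 216.5] len [76.2, 76.2] ang [-2.2, 177.8]
plateback [[570.8, 222.8], [491.9, 226.0]] mean [531.4 224.4] len [79.0, 79.0] ang [-2.3, 177.7]
plate bottom [[570.9, 216.7], [490.3, 219.6]] mean [530.6 218.2] len [80.7, 80.7] ang [-2.0, 178.0]
housing [[583.8, 243.1], [478.9, 246.9], [479.5, 275.5], [587.1, 272.5]] mean [532.3 259.5] len [29.6, 105.1, 28.7, 107.7] ang [-96.4, 177.9, 88.7, -1.6]
bedend [[585.1, 46.0], [466.9, 49.0]] mean [526.   47.5] len [118.2, 118.2] ang [-1.4, 178.6]
holes [[576.3, 60.4], [477.1, 63.5], [481.7, 233.1], [581.9, 230.1]] mean [529.2 146.8] len [169.8, 99.2, 169.7, 100.3] ang [-91.9, 178.2, 88.5, -1.7]
carriertop [[544.1, 69.7], [481.4, 72.2], [485.0, 159.0], [546.9, 157.6]] mean [514.4 114.6] len [88.0, 62.7, 86.9, 61.9] ang [-91.8, 177.7, 87.6, -1.3]
carrholes [[539.3, 109.6], [489.5, 110.7], [490.6, 149.0], [540.3, 147.9]] mean [514.9 129.3] len [38.3, 49.8, 38.3, 49.7] ang [-91.4, 178.7, 88.4, -1.3]
rib [[535.5, 82.3], [491.9, 83.8], [491.9, 95.4], [535.4, 94.4]] mean [513.7  89. ] len [12.1, 43.6, 11.6, 43.5] ang [-89.8, 178.1, 89.7, -1.3]
```

```bash
python3 - <<'E'
from h import *
print(toolmove([518,196,53],175))
E
```

```text
(array([-2.128, -0.135, 18.915]), array([ 0.02, -0.01,  3.63]))
```

Request:
servo_tool(rows=[[1,-2.13,-0.13,0,0,0,0],[1,0,0,4,0,0,3.6],[1,0,0,4,0,0,0],[1,0,0,4,0,0,0],[1,0,0,3,0,0,0],[1,0,0,2,0,0,0],[1,0,0,1.2,0,0,0],[1,0,0,0.7,0,0,0],[1,0,0,0,0,0,0],[1,0,0,0,0,0,0]])

```text
clock: 3.4
position: [518.9, 196.5, 54.3]
ee_rot: [-0.675, 0.738, -0.0, 0.001]
contact_force: [0.1, -1.4, 0.5]
gripper_width: 85.6
```

```bash
python3 - <<'E'
from h import *
d=save('wrist','w2'); s=read_state(); print(s['position'],s['contact_force']); print(toolmove([518,196,53],175))
cv2.imwrite('pics/w2v.png',d['image'][:,:,::-1])
E
```

```text
[518.90571575 196.58459688  54.50142211] [ 0.5098136  -0.48648244  0.1874134 ]
(array([0.066, 0.085, 0.15 ]), array([-0.11,  0.09, -0.08]))
```

View pics/w2v.png

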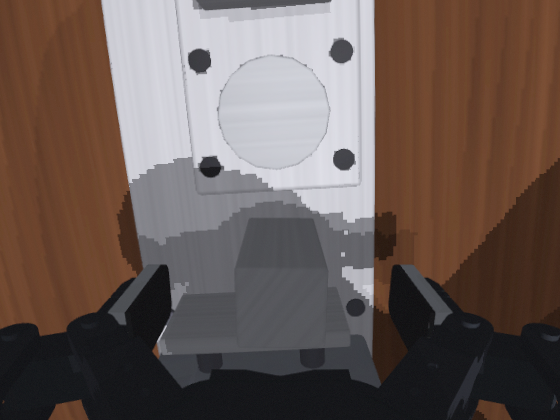

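The block sits centred and square between the jaws (px 236–327, image centre 280). Closing now, then lifting.

Request:
servo_tool(rows=[[0,0,0,0.1,0,0,0],[0,0,0,0,0,0,0],[0,0,0,0,0,0,0],[0,0,0,0,0,0,0],[0,0,0,0,0,0,0],[0,0,0,0,0,0,0],[0,0,0,0,0,0,0],[0,0,0,0,0,0,0]])

```text
clock: 4.25
position: [518.6, 196.3, 52.8]
ee_rot: [-0.675, 0.738, -0.0, 0.001]
contact_force: [0.7, 0.1, 4.3]
gripper_width: 31.0
```

```bash
python3 -c "
from h import *
s=read_state();print(s['position'],s['contact_force'],s['gripper_width'])"
```

```text
[518.57486987 196.33556186  52.79732213] [0.69242533 0.05475552 4.30779121] 30.9955081998735
```

Request:
servo_tool(rows=[[0,0,0,-1,0,0,0],[0,0,0,-2,0,0,0],[0,0,0,-3.5,0,0,0],[0,0,0,-4,0,0,0],[0,0,0,-2.5,0,0,0],[0,2,-0.14,0,0,0,0],[0,4,-0.28,0,0,0,0],[0,4,-0.28,0,0,0,0],[0,4,-0.28,0,0,0,0],[0,4,-0.28,0,0,0,0],[0,4,-0.28,0,0,0,0],[0,4,-0.28,0,0,0,0]])

```text
clock: 5.45
position: [511.3, -65.9, 181.3]
ee_rot: [-0.675, 0.738, 0.001, -0.001]
contact_force: [0.9, 0.5, -3.5]
gripper_width: 31.3
```

Request:
servo_tool(rows=[[0,4,-0.28,0,0,0,0],[0,4,-0.28,0,0,0,0],[0,4,-0.28,0,0,0,0],[0,4,-0.28,0,0,0,0],[0,2,-0.14,0,0,0,0],[0,0,0,0,0,0,-4.6],[0,0,0,0,0,0,-4.6],[0,0,0,0,0,0,0],[0,0,0,0,0,0,0]])

```text
clock: 6.35
position: [508.8, -244.5, 181.5]
ee_rot: [0.731, -0.682, -0.001, 0.0]
contact_force: [-0.1, -0.1, -3.9]
gripper_width: 31.0
```

```bash
python3 - <<'E'
from h import *
d=save('wrist','w3'); s=read_state(); print(s['position'],s['contact_force'],s['gripper_width'],s['joints'].round(2)); print(toolmove([512,-351,150],184.2))
cv2.imwrite('pics/w3v.png',cv2.resize(d['image'][:,:,::-1],(800,600),interpolation=cv2.INTER_CUBIC))
E
```

```text
[ 509.05157633 -244.5054327   181.74490252] [ 0.47911368  0.15271968 -3.72864642] 30.88203812934036 [-0.16  0.34 -0.23 -0.   -1.01  0.23]
(array([10.647,  0.446,  3.167]), array([ 0.08,  0.05, -0.19]))
```

View pics/w3v.png

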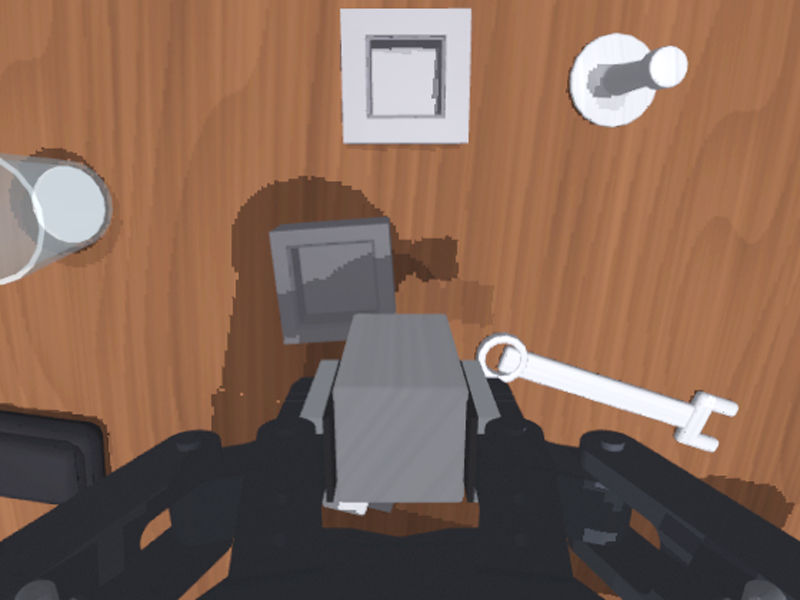

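Target socket: outer corners (341,9)–(471,143), pocket (366,36)–(445,118), clearly smaller than the neighbour at (335,280). The held block hangs straight.

```bash
python3 - <<'E'
from h import *
d=load('w3')
g=lambda L:[((u+.5)*.7-.5,(v+.5)*.7-.5) for u,v in L]
def show(n,P):
    print(n,P[:,:2].round(1).tolist(),'mean',P.mean(0)[:2].round(1),'len',[round(float(np.linalg.norm(P[i]-P[i-1])),1) for i in range(len(P))],'ang',[round(float(np.rad2deg(np.arctan2(*(P[i]-P[i-1])[[1,0]]))),1) for i in range(len(P))])
show('sock',plane(d,g([(341,9),(471,9),(471,143),(344,143)]),32))
show('pocket',plane(d,g([(366,36),(445,36),(445,118),(366,118)]),32))
show('floor',plane(d,g([(371,48),(437,48),(438,115),(370,115)]),8))
# held block: top face and bottom front edge
show('btop',plane(d,g([(334,387),(467,387),(470,502),(333,501)]),201))
show('bbot',plane(d,g([(353,314),(446,314)]),141))
# contour check
im=d['image']; hsv=cv2.cvtColor(im,cv2.COLOR_RGB2HSV); m=((hsv[...,1]<50)&(hsv[...,2]>150)).astype(np.uint8)
m[110:]=0; m[:,:220]=0; m[:,350:]=0
c=max(cv2.findContours(m,0,2)[0],key=cv2.contourArea); 
q=cv2.approxPolyDP(c,8,True)[:,0]; print(q.tolist())
if len(q)==4: show('auto',plane(d,q,32))
E
```

```text
sock [[546.2, -379.3], [483.1, -383.8], [476.9, -320.4], [541.7, -315.8]] mean [ 512.  -349.8] len [63.7, 63.3, 63.7, 64.9] ang [-85.9, -175.9, 95.6, 4.1]
pocket [[533.4, -367.7], [494.7, -370.4], [491.3, -331.7], [531.1, -328.8]] mean [ 512.6 -349.6] len [38.9, 38.8, 38.9, 40.0] ang [-86.7, -175.9, 95.0, 4.1]
floor [[532.1, -366.5], [496.8, -369.0], [493.4, -334.6], [530.6, -331.9]] mean [ 513.2 -350.5] len [34.6, 35.3, 34.6, 37.3] ang [-87.5, -175.9, 95.8, 4.1]
btop [[524.6, -260.2], [494.3, -262.3], [490.2, -231.5], [523.8, -229.5]] mean [ 508.2 -245.9] len [30.7, 30.4, 31.1, 33.7] ang [-88.6, -176.0, 97.6, 3.4]
bbot [[525.2, -259.1], [493.8, -261.3]] mean [ 509.5 -260.2] len [31.4, 31.4] ang [4.0, -176.0]
[[238, 6], [240, 99], [327, 99], [329, 6]]
auto [[546.6, -379.4], [542.2, -316.4], [478.8, -320.9], [483.5, -383.9]] mean [ 512.8 -350.2] len [63.3, 63.1, 63.5, 63.1] ang [4.1, 94.0, -175.9, -85.7]
```

Request:
servo_tool(rows=[[0,2,0.08,0,0,0,0],[0,3,0.12,0,0,0,0],[0,3,0.12,0,0,0,0],[0,2,0.08,0,0,0,0],[0,0.5,0.02,0,0,0,0],[0,0,0,2,0,0,0],[0,0,0,3,0,0,0],[0,0,0,3,0,0,0],[0,0,0,1.8,0,0,0],[0,0,0,0,0,0,0],[0,0,0,0,0,0,0]])

```text
clock: 7.5
position: [513.4, -349.7, 84.7]
ee_rot: [0.732, -0.681, 0.0, 0.0]
contact_force: [0.3, -0.8, -3.9]
gripper_width: 31.1
```

```bash
python3 - <<'E'
from h import *
d=save('wrist','w4'); s=read_state(); print(s['position'],s['contact_force'],s['gripper_width']); print(toolmove([512.8,-350,48.8],184.1))
cv2.imwrite('pics/w4v.png',d['image'][:,:,::-1])
E
```

```text
[ 514.0236415  -349.97949744   85.66366825] [ 0.69619856  0.01989341 -3.97752126] 31.100558058553236
(array([-0.012,  0.129,  3.686]), array([-0.11, -0.08,  0.04]))
```

View pics/w4v.png

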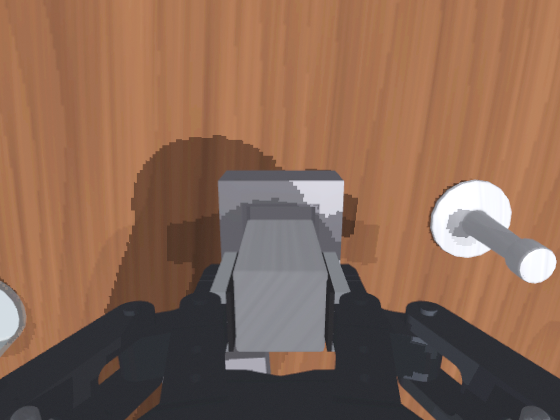

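The block hangs over the pocket: socket front edge 220–343 at row 182, block bottom edge 244–316 at row 219.

```bash
python3 - <<'E'
from h import *
d=load('w4')
S=plane(d,[(219.5,181),(343,181)],32); B=plane(d,[(244,219),(316,219)],44.5); K=plane(d,[(250,205),(314,205)],32)
s=read_state(); M=R.from_quat(s['ee_rot']).as_matrix()
for n,P in(('sock',S),('block',B),('pocketfar',K)):
    print(n,((P-s['position'])@M).round(1)[:,:2].tolist(),np.linalg.norm(P[0]-P[1]).round(1))
E
```

```text
sock [[31.9, -29.3], [31.9, 33.0]] 62.2
block [[15.7, -16.2], [15.7, 18.6]] 34.7
pocketfar [[19.4, -14.1], [19.4, 18.6]] 32.8
```

Request:
servo_tool(rows=[[0,0,0.06,1,0,0,0],[0,0,0,0.5,0,0,0],[0,0,0,0.5,0,0,0],[0,0,0,0.4,0,0,0],[0,0,0,0.4,0,0,0],[0,0,0,0.3,0,0,0],[0,0,0,0.1,0,0,0],[0,0,0,0,0,0,0],[0,0,0,0,0,0,0]])

```text
clock: 8.45
position: [512.5, -350.0, 52.5]
ee_rot: [0.732, -0.681, 0.0, -0.0]
contact_force: [-0.6, -0.6, -3.8]
gripper_width: 31.2
```

Inserted about 20 mm with no contact force. Lowering to the floor.

Request:
servo_tool(rows=[[0,0,0,0.2,0,0,0],[0,0,0,0.1,0,0,0],[0,0,0,0.05,0,0,0],[0,0,0,0,0,0,0],[0,0,0,0,0,0,0]])

```text
clock: 8.95
position: [512.3, -350.0, 48.9]
ee_rot: [0.732, -0.681, 0.0, -0.0]
contact_force: [0.1, -0.7, -4.3]
gripper_width: 30.9
```

Request:
servo_tool(rows=[[0,0,0,0.05,0,0,0],[0,0,0,0.05,0,0,0],[0,0,0,0,0,0,0],[0,0,0,0,0,0,0]])

```text
clock: 9.35
position: [512.4, -350.0, 48.8]
ee_rot: [0.732, -0.681, 0.0, 0.0]
contact_force: [-2.5, 2.2, 6.2]
gripper_width: 31.3
```

Floor contact came at the predicted height, 48.8 mm. Releasing and retreating.

Request:
servo_tool(rows=[[1,0,0,0,0,0,0],[1,0,0,0,0,0,0],[1,0,0,0,0,0,0],[1,0,0,0,0,0,0],[1,0,0,0,0,0,0],[1,0,0,0,0,0,0],[1,0,0,-1,0,0,0],[1,0,0,-3,0,0,0],[1,0,0,-4,0,0,0],[1,0,0,-5,0,0,0],[1,0,0,-4,0,0,0],[1,0,0,-1,0,0,0]])

```text
clock: 10.55
position: [514.5, -351.3, 235.2]
ee_rot: [0.732, -0.681, 0.006, -0.002]
contact_force: [1.1, -0.1, -0.3]
gripper_width: 85.2
```

Request:
servo_tool(rows=[[1,-4,0,0,0,0,0],[1,-4,0,0,0,0,0],[1,0,0,0,0,0,0],[1,0,0,0,0,0,0]])

```text
clock: 10.95
position: [506.7, -269.5, 228.5]
ee_rot: [0.732, -0.681, 0.0, -0.0]
contact_force: [0.4, -0.0, 0.0]
gripper_width: 84.8
```

```bash
python3 - <<'E'
from h import *
d=save('wrist','w5'); s=read_state(); print(s['clock'],s['position'],s['contact_force'],s['gripper_width'],s['joints'].round(2))
print(toolmove([515,90,230],184.1))
im=cv2.resize(d['image'][:,:,::-1],(800,600),interpolation=cv2.INTER_CUBIC);
cv2.imwrite('pics/w5v.png',im)
E
```

```text
11.0 [ 506.72224277 -270.1312055   228.21750963] [-0.19629207 -0.5268222   0.06060692] 85.23882576054505 [-0.21  0.31 -0.14  0.   -1.12  0.28]
(array([-35.86 ,  -3.417,  -0.189]), array([-0.03, -0.02,  0.03]))
```

View pics/w5v.png

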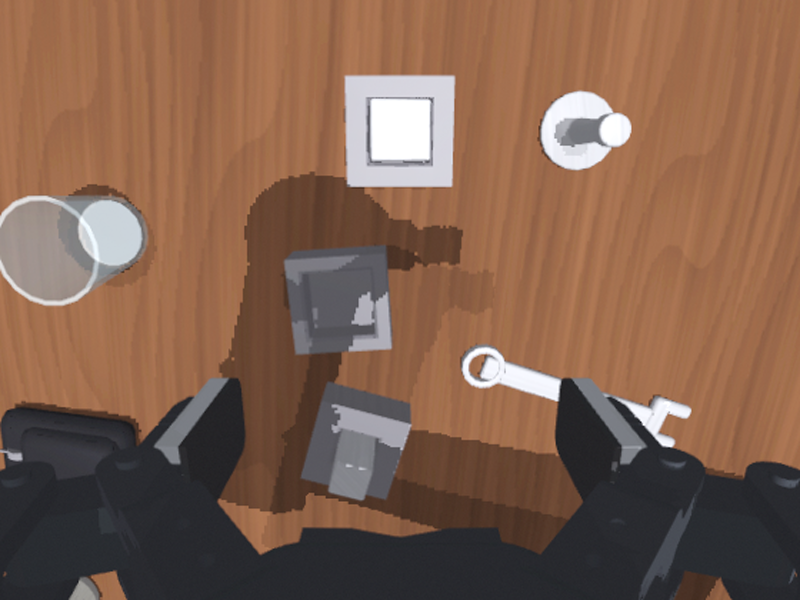

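The block is seated upright in its socket, surrounded evenly by the pocket rim (368–433, 97–165). The other things are unmoved. Next I move to the carrier and turn the jaws along the fixture's x.

Request:
servo_tool(rows=[[1,-3.98,-0.37,0,0,0,0],[1,-3.98,-0.37,0,0,0,0],[1,-3.98,-0.37,0,0,0,0],[1,-3.98,-0.37,0,0,0,0],[1,-3.98,-0.37,0,0,0,0],[1,-3.98,-0.37,0,0,0,0],[1,-3.98,-0.37,0,0,0,0],[1,-3.98,-0.37,0,0,0,0],[1,-3.98,-0.37,0,0,0,0],[1,0,0,0,0,0,-4.2]])

```text
clock: 12.0
position: [515.4, 92.5, 227.7]
ee_rot: [0.758, -0.652, 0.0, -0.0]
contact_force: [0.5, -0.2, -0.5]
gripper_width: 85.2
```

Request:
servo_tool(rows=[[1,0,0,0,0,0,-8],[1,0,0,0,0,0,-8],[1,0,0,0,0,0,-8],[1,0,0,0,0,0,-8],[1,0,0,0,0,0,-8],[1,0,0,0,0,0,-8],[1,0,0,0,0,0,-8],[1,0,0,0,0,0,-8],[1,0,0,0,0,0,-8],[1,0,0,0,0,0,-8],[1,0,0,0,0,0,0],[1,0,0,0,0,0,0]])

```text
clock: 13.2
position: [514.7, 88.9, 227.6]
ee_rot: [1.0, -0.017, -0.0, 0.0]
contact_force: [0.3, -0.5, 1.0]
gripper_width: 85.6
```

```bash
python3 - <<'E'
from h import *
d=save('wrist','w6'); s=read_state(); print(s['clock'],s['position'],s['joints'].round(2))
print(toolmove([513.7,88.8,66],268.3))
im=d['image'][:,:,::-1]; im=(255*(im/255.)**.7).astype(np.uint8)
cv2.imwrite('pics/w6v.png',cv2.resize(im,(800,600),interpolation=cv2.INTER_CUBIC))
E
```

```text
13.25 [514.59727657  89.07008834 227.67087239] [ 0.48  0.22 -0.26  0.   -1.08  1.06]
(array([-0.086,  0.028, 16.167]), array([ 0.01,  0.01, -0.2 ]))
```

View pics/w6v.png

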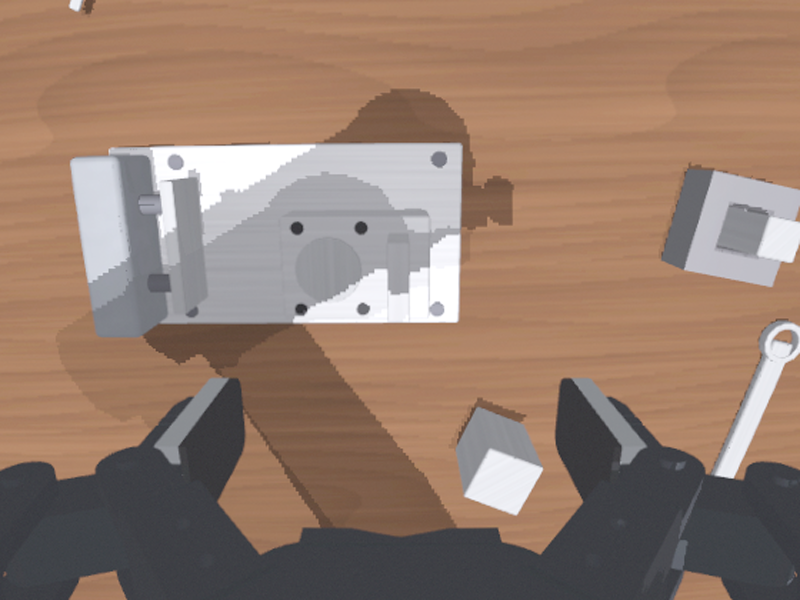

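```bash
python3 - <<'E'
from h import *
d=load('w6')
g=lambda L:[((u+.5)*.7-.5,(v+.5)*.7-.5) for u,v in L]
def show(n,P):
    print(n,P[:,:2].round(1).tolist(),'mean',P.mean(0)[:2].round(1),'len',[round(float(np.linalg.norm(P[i]-P[i-1])),1) for i in range(len(P))],'ang',[round(float(np.rad2deg(np.arctan2(*(P[i]-P[i-1])[[1,0]]))),1) for i in range(len(P))])
# dark hole centroids by darkness around guesses
gray=cv2.cvtColor(d['image'],cv2.COLOR_RGB2GRAY).astype(float)
def hole(L,r=7):
    o=[]
    for x,y in g(L):
        x0,y0=int(round(x)),int(round(y)); w=gray[y0-r:y0+r+1,x0-r:x0+r+1]; w=np.clip(np.median(w)-25-w,0,None)
        yy,xx=np.mgrid[y0-r:y0+r+1,x0-r:x0+r+1]; o.append(((w*xx).sum()/w.sum(),(w*yy).sum()/w.sum()))
    return o
h=hole([(297,228),(361,228),(363,309),(301,309)]); print(np.round(h,1).tolist()); show('carrholes',plane(d,h,48))
h=hole([(176,162),(439,159),(437,309),(192,311)]); print(np.round(h,1).tolist()); show('bedholes',plane(d,h,12))
show('bedend',plane(d,g([(462.5,143),(459.5,321.5)]),12)); show('bedlow',plane(d,g([(459,321),(200,323)]),12)); show('bedup',plane(d,g([(462,143),(215,146)]),12))
d=load('w1')
gray=cv2.cvtColor(d['image'],cv2.COLOR_RGB2GRAY).astype(float)
h=hole([(358,160),(441.5,160),(440,224),(359,224)]); show('w1 carrholes',plane(d,h,48))
h=hole([(302,83),(456,84),(449,334),(310,333)]); show('w1 bedholes',plane(d,h,12))
E
```

```text
[[207.4, 159.3], [252.3, 159.1], [253.8, 215.9], [210.3, 215.9]]
carrholes [[540.9, 147.2], [539.7, 109.5], [490.0, 110.7], [491.3, 148.9]] mean [515.5 129.1] len [49.6, 37.8, 49.7, 38.2] ang [-1.9, -91.8, 178.6, 88.1]
[[122.6, 113.2], [307.1, 111.1], [305.4, 215.8], [134.5, 218.5]]
bedholes [[581.7, 229.7], [577.0, 60.3], [477.8, 63.4], [480.6, 231.8]] mean [529.3 146.3] len [101.1, 169.5, 99.2, 168.4] ang [-1.2, -91.6, 178.2, 89.0]
bedend [[586.4, 45.2], [468.0, 47.7]] mean [527.2  46.4] len [118.4, 118.4] ang [-1.2, 178.8]
bedlow [[468.3, 48.0], [472.7, 227.4]] mean [470.5 137.7] len [179.5, 179.5] ang [-91.4, 88.6]
bedup [[586.4, 45.5], [590.4, 202.6]] mean [588.4 124. ] len [157.1, 157.1] ang [-91.5, 88.5]
w1 carrholes [[539.4, 109.7], [489.6, 110.9], [490.3, 149.0], [540.6, 147.3]] mean [515.  129.2] len [37.6, 49.8, 38.1, 50.2] ang [-91.7, 178.6, 88.9, -2.0]
w1 bedholes [[576.6, 60.3], [477.5, 63.4], [481.9, 232.9], [578.0, 229.3]] mean [528.5 146.5] len [169.1, 99.1, 169.5, 96.2] ang [-90.5, 178.2, 88.5, -2.1]
```

Carrier and fixture yaw agree at about 88.4°. The carrier is about 13.6 mm off-centre, towards fixture +y, and the rib is at about (514, 88.8). Descending onto the rib.

Request:
servo_tool(rows=[[1,-0.04,0.02,3,0,0,-0.35],[1,0,0,4,0,0,0],[1,0,0,4,0,0,0],[1,0,0,2.5,0,0,0],[1,0,0,1.5,0,0,0],[1,0,0,0.8,0,0,0],[1,0,0,0.3,0,0,0],[1,0,0,0,0,0,0],[1,0,0,0,0,0,0]])

```text
clock: 14.15
position: [514.6, 89.6, 67.8]
ee_rot: [1.0, -0.012, 0.001, -0.0]
contact_force: [-0.1, -0.4, -0.0]
gripper_width: 85.5
```

Request:
servo_tool(rows=[[0,0,0,0,0,0,0],[0,0,0,0,0,0,0],[0,0,0,0,0,0,0],[0,0,0,0,0,0,0],[0,0,0,0,0,0,0],[0,0,0,0,0,0,0],[0,0,0,0,0,0,0],[0,0,0,0,0,0,0],[0,0,0,0,0,0,0],[0,0,0,0,0,0,0],[0,0,0,0,0,0,0]])

```text
clock: 15.25
position: [514.1, 89.5, 67.0]
ee_rot: [1.0, -0.012, 0.0, -0.0]
contact_force: [-1.7, 2.2, 3.1]
gripper_width: 11.0
```

```bash
python3 - <<'E'
from h import *
s=read_state(); print(s['clock'],s['position'],s['contact_force'],s['wrist_torque'],s['gripper_width'])
y=R.from_quat(s['ee_rot']).as_matrix()[:,1]; print(np.rad2deg(np.arctan2(y[1],y[0])))
d=save('wrist','w7')
E
```

```text
15.25 [514.09963181  89.53260442  67.0059489 ] [-1.71228523  2.15014958  3.06928194] [ 0.52775175  0.27941319 -0.00605986] 11.011794997765143
-91.34828489611328
```

Gripped: width reads 11.0 for the 12 mm rib, and the light downward load keeps the carrier flat. Centring, then sliding to just short of contact.

Request:
servo_tool(rows=[[0,0.26,0,0,0,0,0.2],[0,0.4,0,0,0,0,0],[0,0.4,0,0,0,0,0],[0,0.3,0,0,0,0,0],[0,0,-0.5,0,0,0,0],[0,0,-1,0,0,0,0],[0,0,-1,0,0,0,0],[0,0,-1,0,0,0,0],[0,0,-1,0,0,0,0],[0,0,-0.4,0,0,0,0],[0,0,0,0,0,0,0],[0,0,0,0,0,0,0]])

```text
clock: 16.5
position: [528.5, 137.1, 67.0]
ee_rot: [1.0, -0.014, -0.001, 0.001]
contact_force: [-0.7, -1.9, 5.2]
gripper_width: 10.9
```

```bash
python3 - <<'E'
from h import *
s=read_state(); print(s['clock'],s['position'],s['contact_force'],s['wrist_torque'],s['gripper_width'])
y=R.from_quat(s['ee_rot']).as_matrix()[:,1]; print(np.rad2deg(np.arctan2(y[1],y[0])))
a=save('wrist','w8')['image'][:,:,::-1]; b=save('top','t8')['image'][:,:,::-1]
a=(255*(a/255.)**.6).astype(np.uint8)
b=cv2.resize(b[193:273,110:250],None,fx=5.4,fy=5.4,interpolation=cv2.INTER_CUBIC)
a=cv2.resize(a[60:340,:440],None,fx=1.8,fy=1.8,interpolation=cv2.INTER_CUBIC); print(a.shape)
cv2.imwrite('pics/w8v.png',a)
E
```

```text
16.5 [528.47592673 137.09811835  66.98634398] [-0.72664069 -1.88544603  5.24590188] [-0.68192058  0.34096576 -0.021346  ] 10.920910320820271
-91.5635670683587
(504, 792, 3)
```

View pics/w8v.png

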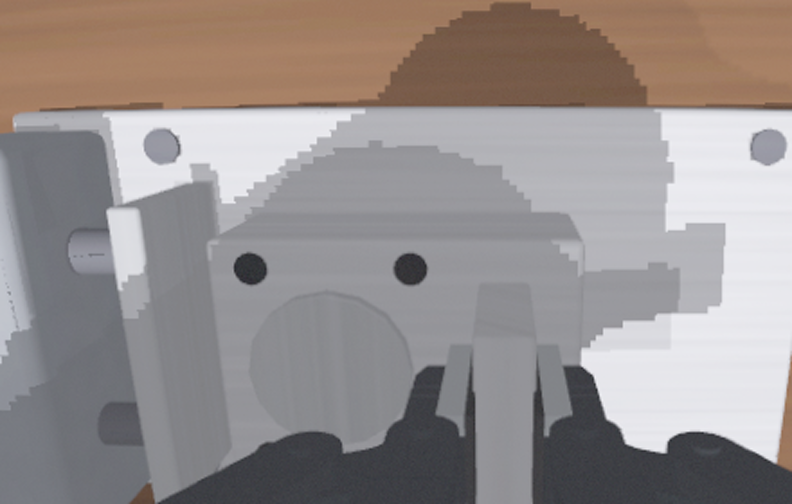

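The rib is held squarely between the pads, the carrier's far top edge is at row 240, and a gap to the plate remains. Next I check the centring from the far edges.

```bash
python3 - <<'E'
from h import *
d=load('w8')
g=lambda L:[((u+.5)/1.8-.5,(v+.5)/1.8-.5+60) for u,v in L]
a=np.deg2rad(88.45); n=np.array([-np.sin(a),np.cos(a)]); f=np.array([np.cos(a),np.sin(a)]); O=np.array([529.2,146.4])+f*15.6
def fx(nm,P): print(nm,[(round(float((p[:2]-O)@f),1),round(float((p[:2]-O)@n),1)) for p in P])
fx('carrier far top edge z48',plane(d,g([(212,240),(582,240)]),48))
fx('carrier bottom far edge z12',plane(d,g([(300,213),(568,213)]),12))
fx('carr holes',plane(d,g([(250,269),(410,269)]),48))
fx('bed edge',plane(d,g([(200,107),(700,107)]),12))
fx('bed holes',plane(d,g([(162,147),(768,147)]),12))
fx('plate top far z54 front/back',plane(d,g([(141,206),(108,209)]),54))
fx('rib z84',plane(d,g([(474,338),(536,338)]),84))
d=load('t8'); im=d['image']
E
```

```text
carrier far top edge z48 [(41.5, -31.8), (-44.4, -31.7)]
carrier bottom far edge z12 [(31.4, -31.3), (-44.6, -31.2)]
carr holes [(33.2, -24.8), (-4.6, -24.8)]
bed edge [(57.1, -61.0), (-80.1, -60.7)]
bed holes [(69.3, -50.3), (-100.1, -50.1)]
plate top far z54 front/back [(54.2, -41.0), (62.0, -40.4)]
rib z84 [(-20.9, -21.8), (-32.2, -21.8)]
```

Request:
servo_tool(rows=[[0,0.05,-0.3,0,0,0,0],[0,0,-0.3,0,0,0,0],[0,0,-0.2,0,0,0,0],[0,0,-0.2,0,0,0,0],[0,0,-0.2,0,0,0,0],[0,0,0,0,0,0,0],[0,0,0,0,0,0,0]])

```text
clock: 17.3
position: [529.2, 148.3, 67.0]
ee_rot: [1.0, -0.014, -0.001, 0.001]
contact_force: [-1.6, -5.4, 5.2]
gripper_width: 11.2
```

Request:
servo_tool(rows=[[0,0,-0.15,0,0,0,0],[0,0,-0.15,0,0,0,0],[0,0,-0.1,0,0,0,0],[0,0,0,0,0,0,0],[0,0,0,0,0,0,0],[0,0,0,0,0,0,0]])

```text
clock: 17.9
position: [529.3, 151.5, 67.0]
ee_rot: [1.0, -0.014, -0.001, 0.002]
contact_force: [-0.6, -8.0, 6.0]
gripper_width: 10.6
```

```bash
python3 - <<'E'
from h import *
for i in range(3):
    save('wrist','w9'); s=read_state(); print(s['position'].round(1),s['contact_force'].round(1),s['wrist_torque'].round(2))
y=R.from_quat(s['ee_rot']).as_matrix(); print(y.round(4).tolist())
E
```

```text
[529.3 151.5  67. ] [ 0.5 -6.9  5.8] [-2.16 -0.19  0.03]
[529.3 151.5  67. ] [-0.1 -7.8  5.5] [-2.09 -0.25 -0.03]
[529.3 151.5  67. ] [ 0.3 -7.9  5.5] [-2.17 -0.24 -0.05]
[[0.9996, -0.0278, -0.002], [-0.0278, -0.9996, -0.0032], [-0.0019, 0.0033, -1.0]]
```

Request:
servo_tool(rows=[[0,0,-0.15,0,0,0,0],[0,0,-0.15,0,0,0,0],[0,0,-0.1,0,0,0,0],[0,0,0,0,0,0,0],[0,0,0,0,0,0,0],[0,0,0,0,0,0,0]])

```text
clock: 18.65
position: [529.3, 154.6, 67.1]
ee_rot: [1.0, -0.014, -0.001, 0.002]
contact_force: [0.3, -10.7, 6.1]
gripper_width: 11.0
```

```bash
python3 - <<'E'
from h import *
for i in range(4):
    d=save('wrist','w10'); s=read_state(); print(s['position'].round(1),s['contact_force'].round(1),s['wrist_torque'].round(2))
M=R.from_quat(s['ee_rot']).as_matrix(); print(M.round(4).tolist())
a=d['image'][:,:,::-1]; a=(255*(a/255.)**.6).astype(np.uint8)
t=save('top','t10')['image'][:,:,::-1]
a=cv2.resize(a[60:340,:440],None,fx=1.8,fy=1.8,interpolation=cv2.INTER_CUBIC)
cv2.imwrite('pics/w10v.png',a)
E
```

```text
[529.3 154.6  67. ] [  2.6 -10.9   6.2] [-2.99 -0.48 -0.01]
[529.3 154.6  67.1] [  1.9 -10.4   6.4] [-2.93 -0.48 -0.04]
[529.3 154.6  67. ] [  1.  -10.9   6.8] [-2.93 -0.52 -0.05]
[529.3 154.6  67. ] [  1.5 -11.1   6.2] [-2.93 -0.48 -0.03]
[[0.9996, -0.028, -0.0026], [-0.028, -0.9996, -0.0044], [-0.0025, 0.0045, -1.0]]
```

View pics/w10v.png

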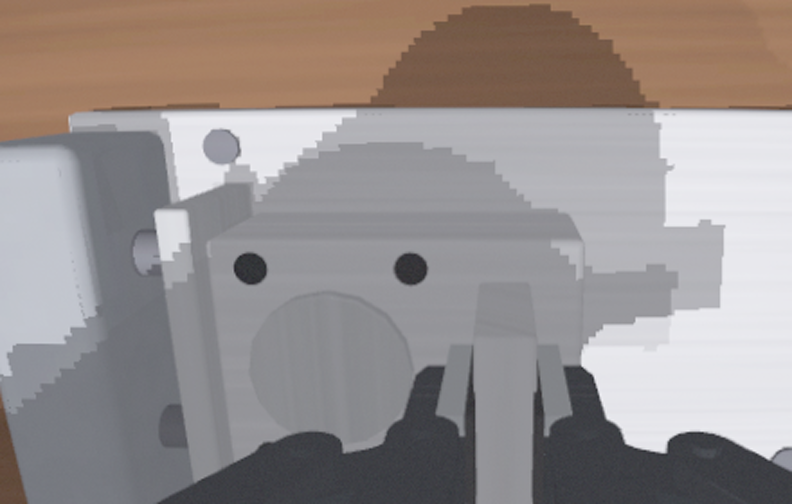

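The carrier is flush on the plate (plate top corners (155,211) and (188,209), bed hole (222,147)). I compare these with the earlier view to get the push-in.

```bash
python3 - <<'E'
from h import *
a=np.deg2rad(88.45); n=np.array([-np.sin(a),np.cos(a)]); f=np.array([np.cos(a),np.sin(a)]); O=np.array([529.2,146.4])+f*15.6
g=lambda L:[((u+.5)/1.8-.5,(v+.5)/1.8-.5+60) for u,v in L]
def fx(d,nm,P): print(nm,[(round(float((p[:2]-O)@f),1),round(float((p[:2]-O)@n),1)) for p in P])
def rods(d): pass
for nm,pl,ho,hs in(('w8',[(141,206),(108,209)],(162,147),(104,131)),('w10',[(188,209),(155,211)],(222,147),(161,131))):
    d=load(nm); fx(d,nm+' plate',plane(d,g(pl),54)); fx(d,'hole',plane(d,g([ho]),12)); fx(d,'housing front far corner',plane(d,g([hs]),58))
d=load('w10'); fx(d,'carr edge',plane(d,g([(212,240),(582,240)]),48)); fx(d,'carr holes',plane(d,g([(250,269),(410.5,269)]),48)); fx(d,'bed edge',plane(d,g([(200,108),(700,109)]),12))
# top view: plate-block shift profile along fixture x through the plate top, outside the carrier width (fixture y=+-37)
for nm in('top0','t8','t10'):
    d=load(nm); gray=cv2.cvtColor(d['image'],cv2.COLOR_RGB2GRAY).astype(np.float32)
    for yy in(-36.5,36.5):
        xs=np.arange(45,90,1.); P=np.array([np.r_[O+f*x+n*yy,54] for x in xs]); q=proj(d,P).astype(np.float32)
        v=cv2.remap(gray,q[:,:1],q[:,1:],cv2.INTER_CUBIC)[:,0]; print(nm,yy,v.astype(int).tolist())
E
```

```text
w8 plate [(54.2, -41.0), (62.0, -40.4)]
hole [(69.3, -50.3)]
housing front far corner [(57.9, -57.8)]
w10 plate [(60.8, -40.7), (68.4, -40.3)]
hole [(69.2, -50.4)]
housing front far corner [(62.7, -58.0)]
carr edge [(58.9, -32.3), (-27.0, -32.1)]
carr holes [(50.6, -25.2), (12.8, -25.2)]
bed edge [(74.3, -61.1), (-62.8, -60.5)]
top0 -36.5 [178, 157, 141, 128, 120, 110, 103, 100, 99, 95, 101, 147, 196, 212, 203, 200, 197, 196, 196, 202, 209, 214, 215, 216, 216, 219, 222, 204, 180, 138, 104, 73, 62, 57, 62, 63, 60, 59, 59, 70, 85, 108, 124, 142, 153]
top0 36.5 [159, 119, 91, 75, 78, 77, 79, 75, 74, 82, 102, 148, 192, 210, 204, 201, 198, 191, 187, 195, 209, 217, 219, 221, 222, 224, 225, 210, 188, 147, 110, 77, 67, 59, 61, 61, 61, 61, 61, 69, 80, 102, 122, 144, 156]
t8 -36.5 [100, 101, 102, 104, 106, 107, 109, 111, 114, 117, 120, 123, 124, 126, 128, 128, 127, 126, 125, 125, 125, 125, 124, 122, 119, 117, 117, 116, 115, 114, 115, 115, 115, 115, 114, 114, 114, 114, 114, 115, 115, 115, 114, 113, 113]
t8 36.5 [104, 96, 88, 83, 83, 81, 80, 81, 82, 83, 84, 89, 93, 96, 96, 97, 96, 96, 96, 101, 106, 108, 108, 108, 108, 108, 109, 108, 106, 103, 102, 104, 111, 118, 123, 129, 132, 135, 137, 141, 143, 147, 149, 151, 152]
t10 -36.5 [80, 90, 107, 113, 114, 115, 114, 114, 112, 104, 93, 83, 79, 81, 87, 91, 92, 93, 94, 95, 96, 96, 96, 97, 97, 98, 99, 98, 97, 98, 100, 101, 102, 104, 107, 110, 111, 113, 114, 116, 118, 120, 121, 122, 123]
t10 36.5 [105, 104, 104, 105, 107, 105, 100, 93, 86, 82, 81, 81, 81, 82, 83, 81, 80, 85, 93, 96, 96, 95, 93, 94, 96, 102, 106, 107, 104, 94, 81, 71, 66, 62, 62, 63, 64, 64, 64, 64, 66, 67, 69, 72, 74]
```

```bash
cat > pl.py <<'E'
from h import *
a=np.deg2rad(88.45); n=np.array([-np.sin(a),np.cos(a)]); f=np.array([np.cos(a),np.sin(a)]); O=np.array([529.2,146.4])+f*15.6
xs=np.arange(48,90,.5)
def prof(nm,ys=(-39,-38,-37,-36,-34)):
    d=load(nm); gray=cv2.cvtColor(d['image'],cv2.COLOR_RGB2GRAY).astype(np.float32); o=[]
    for y in ys:
        q=proj(d,np.array([np.r_[O+f*x+n*y,54] for x in xs])).astype(np.float32)
        v=cv2.remap(gray,q[:,:1],q[:,1:],cv2.INTER_LINEAR)[:,0]; g=np.gradient(cv2.GaussianBlur(v[:,None],(1,5),1)[:,0])
        o.append((y,'up',xs[np.argmax(g[:50])],int(g[:50].max()),'down',xs[np.argmin(g)],int(g.min())))
    print(nm,o)
E
python3 - <<'E'
from pl import *
for nm in('w1','w6','w7','w8','w9','w10'): prof(nm)
E
```

```text
w1 [(-39, 'up', np.float64(62.5), 25, 'down', np.float64(68.0), -24), (-38, 'up', np.float64(62.5), 30, 'down', np.float64(68.0), -23), (-37, 'up', np.float64(62.5), 29, 'down', np.float64(68.0), -23), (-36, 'up', np.float64(62.5), 27, 'down', np.float64(67.5), -17), (-34, 'up', np.float64(63.5), 27, 'down', np.float64(67.0), -19)]
w6 [(-39, 'up', np.float64(55.0), 29, 'down', np.float64(66.5), -19), (-38, 'up', np.float64(55.0), 30, 'down', np.float64(66.5), -20), (-37, 'up', np.float64(55.0), 32, 'down', np.float64(66.5), -21), (-36, 'up', np.float64(55.0), 33, 'down', np.float64(66.5), -23), (-34, 'up', np.float64(55.0), 30, 'down', np.float64(62.5), -27)]
w7 [(-39, 'up', np.float64(48.0), 0, 'down', np.float64(48.0), 0), (-38, 'up', np.float64(48.0), 0, 'down', np.float64(48.0), 0), (-37, 'up', np.float64(48.0), 0, 'down', np.float64(48.0), 0), (-36, 'up', np.float64(48.0), 0, 'down', np.float64(48.0), 0), (-34, 'up', np.float64(48.0), 0, 'down', np.float64(48.0), 0)]
w8 [(-39, 'up', np.float64(55.0), 30, 'down', np.float64(88.5), -46), (-38, 'up', np.float64(55.0), 29, 'down', n
[... 189 characters left out ...]
'down', np.float64(62.5), -37)]
w9 [(-39, 'up', np.float64(58.5), 33, 'down', np.float64(65.5), -40), (-38, 'up', np.float64(58.5), 32, 'down', np.float64(65.5), -41), (-37, 'up', np.float64(58.5), 33, 'down', np.float64(65.5), -39), (-36, 'up', np.float64(58.5), 32, 'down', np.float64(65.5), -46), (-34, 'up', np.float64(58.5), 32, 'down', np.float64(65.5), -34)]
w10 [(-39, 'up', np.float64(61.0), 29, 'down', np.float64(68.5), -39), (-38, 'up', np.float64(61.5), 29, 'down', np.float64(68.5), -39), (-37, 'up', np.float64(61.5), 30, 'down', np.float64(68.5), -38), (-36, 'up', np.float64(61.0), 30, 'down', np.float64(68.5), -46), (-34, 'up', np.float64(61.5), 30, 'down', np.float64(68.5), -34)]
```

The profile gives rest 55.0 and now 61.3, so the push-in is about 6.3 mm. The wrist's 11 N includes about 4.5 N of bed friction. The plate is the gauge for force, so I push about 3.5 mm further.

Request:
servo_tool(rows=[[0,0,-0.15,0,0,0,0],[0,0,-0.15,0,0,0,0],[0,0,-0.12,0,0,0,0],[0,0,0,0,0,0,0],[0,0,0,0,0,0,0],[0,0,0,0,0,0,0],[0,0,0,0,0,0,0]])

```text
clock: 19.6
position: [529.4, 157.9, 67.2]
ee_rot: [1.0, -0.014, -0.002, 0.003]
contact_force: [2.2, -14.0, 7.3]
gripper_width: 10.8
```

```bash
python3 - <<'E'
from pl import *
d=save('wrist','w11'); prof('w11',(-38,-36)); s=read_state(); print(s['clock'],s['position'].round(1),s['contact_force'].round(1),s['wrist_torque'].round(2))
M=R.from_quat(s['ee_rot']).as_matrix(); print(M.round(4).tolist(), np.rad2deg(np.arctan2(M[1,1],M[0,1])))
gray=cv2.cvtColor(d['image'],cv2.COLOR_RGB2GRAY)
# far-edge hole centroids of the carrier (circle blobs) at z=48
m=(gray<60).astype(np.uint8); m[260:]=0; N,_,st,ce=cv2.connectedComponentsWithStats(m)
P=[c for c,t in zip(ce[1:],st[1:]) if 100<t[4]<400]
for p in plane(d,P,48): print('dark',((p[:2]-O)@f).round(1),((p[:2]-O)@n).round(1))
E
```

```text
w11 [(-38, 'up', np.float64(64.5), 32, 'down', np.float64(72.0), -40), (-36, 'up', np.float64(64.5), 31, 'down', np.float64(72.0), -45)]
19.65 [529.4 157.9  67.1] [  1.4 -14.3   7.5] [-3.78 -0.71 -0.07]
[[0.9996, -0.0282, -0.0033], [-0.0282, -0.9996, -0.0059], [-0.0031, 0.0059, -1.0]] -91.61523556476163
dark 67.0 -62.7
dark -73.7 -62.4
dark 53.7 -25.4
dark 16.0 -25.3
```

Push-in is now about 9.5 mm, centred and square within about 0.1 mm and 0.15°. The tool has sagged forward 0.34° under load, so I correct that to keep the carrier flat.

Request:
servo_tool(rows=[[0,0,0,0,0.15,0,0],[0,0,0,0,0.15,0,0],[0,0,0,0,0,0,0],[0,0,0,0,0,0,0],[0,0,0,0,0,0,0]])

```text
clock: 20.15
position: [529.3, 157.8, 67.0]
ee_rot: [1.0, -0.014, -0.002, 0.0]
contact_force: [1.8, -14.4, 6.7]
gripper_width: 11.3
```

```bash
cat > chk.py <<'E'
from pl import *
import sys
d=save('wrist',sys.argv[1]); prof(sys.argv[1],(-38,-36)); s=read_state(); print(s['clock'],s['position'].round(1),s['contact_force'].round(1),s['wrist_torque'].round(2),s['gripper_width'])
M=R.from_quat(s['ee_rot']).as_matrix(); print(M[:,2].round(4), np.rad2deg(np.arctan2(M[1,1],M[0,1])))
gray=cv2.cvtColor(d['image'],cv2.COLOR_RGB2GRAY)
m=(gray<60).astype(np.uint8); m[260:]=0; N,_,st,ce=cv2.connectedComponentsWithStats(m)
P=[c for c,t in zip(ce[1:],st[1:]) if 100<t[4]<400]
for p in plane(d,P,48): print('dark',((p[:2]-O)@f).round(1),((p[:2]-O)@n).round(1))
E
python3 chk.py w12
```

```text
w12 [(-38, 'up', np.float64(64.5), 30, 'down', np.float64(72.0), -40), (-36, 'up', np.float64(64.5), 32, 'down', np.float64(72.0), -44)]
20.2 [529.3 157.8  67. ] [  2.  -13.8   6. ] [-4.02 -0.91 -0.06] 11.250339761721534
[-3.3e-03 -9.0e-04 -1.0e+00] -91.61015563083261
dark 67.1 -62.6
dark -73.8 -62.4
dark 53.6 -25.4
dark 15.9 -25.3
```

```bash
python3 - <<'E'
from h import *
a=load('top0')['image'].astype(int); b=save('top','tend')['image'].astype(int); D=np.abs(a-b).max(2)
for n,(x,y,r) in dict(large=(245,312,13),jar=(236,118,14),mouse=(308,133,16),beaker=(390,148,16),screw=(152,125,20),spanner=(343,315,30),cone=(436,300,13),small=(324,234,17),socketL=(376,227,16)).items():
    w=D[y-r:y+r,x-r:x+r]; print(n,(w>40).mean().round(3))
s=read_state(); print(s['contact_force'].round(1)); print(job_done())
E
```

```text
large 0.0
jar 0.0
mouse 0.0
beaker 0.0
screw 0.0
spanner 0.0
cone 0.038
small 0.0
socketL 0.0
[  2.6 -14.8   6.2]
the job is handed in; nothing more can be done
None
```

The setting block is in its own socket, and the carrier is held pressed on the stop plate. I handed the job in at about 20 s without letting go.

- **Block:** It touched the socket floor at the expected height, and the camera view afterwards showed it upright in the 36 mm pocket, with the rim even all round.
- **Carrier:** It is centred within about 0.3 mm and square within about 0.2°. The tool is back upright with about 6 N of downward load, so the carrier should be flat on the bed. I could not see flatness directly.
- **Pressing force:** The pictures put the plate about 9.5 mm in, so about 9.5 N on it. That is well short of the 20 mm end of travel.
- **Disagreement:** The wrist read about 14 N along the push. I put the extra 4 to 5 N down to bed friction and trusted the plate. Just before contact, though, the wrist had shown only about 2 N of drag.
- **Everything else:** The before-and-after top views show no change at the other objects. There was a small 4 % pixel difference at the cone, which I did not look into; the arm never came near it low down.

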